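# Reset the tripped hot plate with the probe

### The arm

A 6-joint arm with a two-finger parallel gripper is mounted at the origin on a cart in front of the work surface, level with it; the furniture and walls round the work are solid. World frame = base frame: x ahead of the robot, y to its left, z up, the work surface at z = 0. Lengths are in m, angles in degrees, forces in N, time in s.
With the tool pointing down it reaches from about 0.35 to 0.8 m from the base axis. Payload 7.3 kg.
Tool frame: the origin (TCP) lies midway between the tips of the shut fingers; the grasp point (between the pads) lies 19 mm behind it (arm.pinch_z is the distance from the TCP to the grasp point, in m); z points along the fingers, y is the line along which they close (so a half turn about z gives the same grasp; the last joint's range is limited). The gripper opens to 85 mm and grips with 20 to 120 N. Pads are 22 mm wide; open, the fingers measure 114 mm over their backs; the gripper's body (76 mm by 85 mm) begins 54 mm behind the grasp point. The pads swing forward as they close: fully open they stand 13 mm farther back than shut.
Start: joints at [-72.078, 19.595, 87.324, -0, 73.075, -8.365], TCP at [0.233, -0.471, 0.231] pointing down, gripper open.
Joint ranges: [-145.02, 145.02], [-44.19, 115.74], [2.07, 154.8], [-57.11, 237.11], [16.16, 152.29], [-177.93, 177.93]. Speed limits (degrees/s): [147.25, 147.25, 180, 180, 180, 180].

### API

Orientations are given as a 3x3 rotation matrix whose columns are the frame's x, y, z axes.
In Python, from station import arm gives the robot as it stands. The module is installed in compiled form; this text tells all that it offers.
- The arm moves only by the shell command python3 -m handwheel 'ROWS' [OPENING] [FORCE]. ROWS is a JSON object of lists of equal length, an entry for each row: "offset": the shift along the world's x, y, z in cm, a list of three; "delta_rot": the turn, a rotation vector about the world's x, y, z in degrees, a list of three. A call has exactly 8 rows; each row shifts and turns the commanded pose from where the row before left it; what a row does not reach is not made up. A row lasts 1/10 s, in which the tool goes at most 50 mm and 8.59 degrees, less where a joint would pass 70% of its speed; a pose out of reach is approached as far as the arm can. A call is refused whole if a number of a shift passes 5 or a number of a turn 8.59, either way. A call with a gripper value outside its range is refused whole. OPENING is the gripper command: -1 is shut, 1 is fully open, values between are in proportion, set as the call begins (- or left out, the last holds). The fingers move at their own pace and stop on an object; FORCE is the grip in N (left out, the last holds). Time passes only in rows, so rows that do not move let the fingers close, or fill a call up. It gives the time, the measured TCP pose, the force, the opening and the grip force at its end, in the units of the state.
- arm.get_state(): the state, without advancing time (a new reading comes with each control period).
- arm.grab_frame(name): name is "scene" or "side" or "wrist"; returns the picture (480x640x3 uint8, red, green, blue); there is no depth.
- arm.camera_params(name): a dict with "fx", "fy", "cx", "cy" (pixels), "origin" and "attitude" of the camera in the world. Camera axes: x right, y up, looking along -z (the intrinsics and any distortion apply to the point x, -y, -z); pixel columns grow to the right and rows downward; lengths in m; the calibration is good to about 2 mm. The wrist camera is an equidistant fisheye: a pixel r from the principal point sees the ray r / f radians off the axis. A picture is of the moment at which its call begins: read the wrist's pose just before it. camera_params takes no time and is no camera call; for the wrist camera it gives the pose at the moment of the call.
- arm.finish_job(): hands the job in; it is judged then, once.
The state is a dict: "time_s": time; "joint_positions": joint angles; "qd": joint speeds; "effort": joint torques, N m; "ee_pos": TCP position; "tcp_rot": TCP orientation; "force": force on the tool from outside, world axes, zero at the start; "ft_torque": the same for the moment, N m; "grip_width": opening from 0.0 (shut) to 1.0 (fully open); "grasp_force": force on a finger pad.
Only numpy, scipy, OpenCV 4.12 (cv2) and the standard library are available. Lean on these libraries where they do the work, as an engineer would, in place of code of your own. Each camera call takes 0.05 s, during which the arm holds its last target. There are 200 camera calls.

### The job

The wax hot plate has tripped. Take the reset probe out of the tool block, put it down through the slot in the hot plate's deck, feel along the limiter's face with its tip until it drops into the hidden hole, and press the button in there fully home without leaning hard on it. Then stand the probe upright in its own bore of the block again, and leave the other things where they are.

Things in the scene. Friction and masses are not known exactly. Their poses are not given: they have to be found in the camera images.
- hotplate: grey steel electric hot plate for wax, 230 (its x) x 150 (its y) mm, fixed to the table; origin at the centre of its underside on the table, z up. An aluminium pan, its top 114 mm above the table, stands on the +x part. The -x part is a flat control deck, 62 mm above the table, with the black slot in it. The thermostat knob is on the +y side face
- slot (a point): centre of the slot's mouth, at the top of its black rim, 64 mm above the table; axes as the hot plate's. The slot is straight, 52 mm long along y, 9 mm wide along x, and reaches down to the limiter's face. Two rows of soft black dust bristles, 4 mm down, close it to the eye; the rod passes through them without any resistance
- limiter_face (a point): point under the slot's centre, 47 mm above the table, on the smooth flat hard face of the limiter, which closes the whole slot 17 mm down. In that face is one round hole, 10 mm in diameter, on the slot's centre line, up to 20 mm to either side of this point along y, as the limit was set. The hole is out of sight and its place is not reported: feel for it
- reset_button (a joint): the reset button in the limiter's hole: a stud 8 mm in diameter that slides straight down. 0: tripped, its top 7 mm below the limiter's face (40 mm above the table). 0.006: fully home against its stop (34 mm above the table). It takes about 5 N to move and stays where it is left; no spring
- probe: reset probe, about 60 g, 137 mm tall, upright in the block: steel rod 5 mm in diameter and 55 mm long with a round tip, a steel collar 18 mm in diameter above it (55 to 62 mm above the tip), then the wooden handle. Origin at the tip, z up along the handle. The tallest of the block's three tools, the only one with a flat-sided handle and a broad collar
- handle (a point): middle of the probe's wooden handle: flat-sided, 14 (the probe's x) x 20 (its y) mm, 70 mm long, from 62 to 132 mm above the tip; the place to grip
- tool_block: light wooden tool block, 56 (its x) x 130 (its y) x 58 mm, fixed to the table; origin at the centre of its underside. The probe's bore is near its +y end; two shorter round-handled tools (tops 101 and 92 mm above the table, fixed) stand at y = -8 and -44 mm
- socket (a point): mouth of the probe's bore at the block's top, 58 mm above the table: 9.5 mm in diameter, right through. The probe stands in it with its collar resting flat on the block, its tip then 3 mm above the table
- stain: small cream stain bottle, 38 mm across, 59 mm tall; origin at the centre of its underside. A bystander
- small_tile: small relief tile, 62x59x13 mm, lying flat; origin at the centre of its underside. A bystander
- morel_tall: glazed clay morel, 34 mm across, 47 mm tall; a bystander behind the work
- morel_round: glazed clay morel, 33 mm across, 37 mm tall; a bystander behind the hot plate
- tape: roll of brown paper tape, 60 mm across, 24 mm tall, lying flat; a bystander
Things that resemble listed ones, but are neither listed nor needed, are in the scene too. Leave any black look-alike of the probe alone.

How it is judged:
By the outcome, as a careful person would: the job done as asked, in the order asked, and still so for the second after the job is handed in, with the robot touching nothing.
It also fails if it takes over 58 s, if anything falls off the work surface, if the arm or the gripper's body presses on something with over 40 N, if the wrist force passes 120 N, or if a joint passes its speed limit or range.

## Working session

There is one attempt and no reset: what is moved stays moved. The work goes in short steps, Python scripts to look and compute and a shell command to move; the robot and the scene stay as the last step left them, time stands still between calls to the robot, and variables do not carry over. Pictures are saved under pics/ and viewed, at most 10 in all, crops included, and the job is handed in when it is done.

```bash
mkdir -p pics; cat > h.py <<'E'
import numpy as np, cv2
from station import arm
def shot(n,f):
    p=arm.camera_params(n); im=arm.grab_frame(n); cv2.imwrite(f'pics/{f}.png',cv2.cvtColor(im,cv2.COLOR_RGB2BGR)); return p,im
def ray(p,u,v):
    a=(u-p['cx'])/p['fx']; b=(v-p['cy'])/p['fy']
    if p.get('fish'):
        r=np.hypot(a,b); s=np.sin(r)/r if r>1e-9 else 1; d=np.array([a*s,-b*s,-np.cos(r)])
    else: d=np.array([a,-b,-1.])
    return np.array(p['origin']),np.array(p['attitude'])@d
def hit(p,u,v,z):
    o,d=ray(p,u,v); return o+d*(z-o[2])/d[2]
def proj(p,X):
    c=np.array(p['attitude']).T@(np.array(X)-p['origin']); x,y,z=c[0],-c[1],-c[2]
    if p.get('fish'):
        r=np.hypot(x,y); t=np.arctan2(r,z); s=t/r if r>1e-9 else 1/z
        return p['cx']+p['fx']*x*s,p['cy']+p['fy']*y*s
    return p['cx']+p['fx']*x/z,p['cy']+p['fy']*y/z
E
python3 - <<'E'
from h import *
for n in('scene','side','wrist'):
    p,_=shot(n,n+'0'); print(n,p)
s=arm.get_state();print(s['time_s'],s['tcp_rot'],s['force'],arm.pinch_z)
E
```

```text
scene {'fx': 484.9741251052166, 'fy': 484.9741251052166, 'cx': 306.06600798679403, 'cy': 236.98062505191348, 'origin': array([ 0.89696827, -0.74343464,  0.46890842]), 'attitude': array([[ 0.93850273, -0.13209292,  0.31900484],
       [ 0.34524446,  0.37065042, -0.8622207 ],
       [-0.00434603,  0.91933113,  0.39346078]])}
side {'fx': 560.5916128451046, 'fy': 560.5916128451046, 'cx': 302.5472102291199, 'cy': 236.48647795417978, 'origin': array([1.30317816, 0.07438524, 0.67748379]), 'attitude': array([[ 0.00354179, -0.62333009,  0.7819508 ],
       [ 0.99989634, -0.00870528, -0.01146835],
       [ 0.01395567,  0.78191037,  0.62323464]])}
wrist {'fx': 371.64829954431775, 'fy': 371.64829954431775, 'cx': 317.7018959895893, 'cy': 234.1850059315793, 'origin': array([ 0.29236739, -0.44213964,  0.37360764]), 'attitude': array([[ 0.44352765,  0.86519667,  0.23391869],
       [-0.89626003,  0.42847196,  0.11458506],
       [-0.00108899, -0.26047362,  0.96548035]])}
0.15 [[ 8.96589907e-01  4.42861609e-01 -3.64539799e-04]
 [ 4.42861735e-01 -8.96589281e-01  1.07019169e-03]
 [ 1.47104338e-04 -1.12096380e-03 -9.99999361e-01]] [-1.39266324 -0.82821993 -0.56437197] 0.0187
```

View pics/scene0.png

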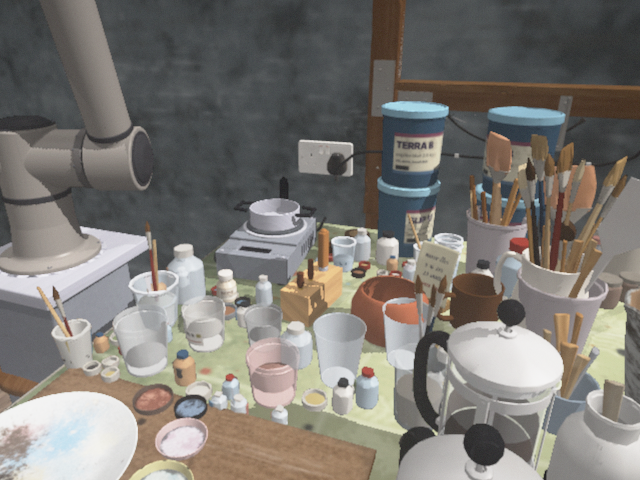

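View pics/side0.png

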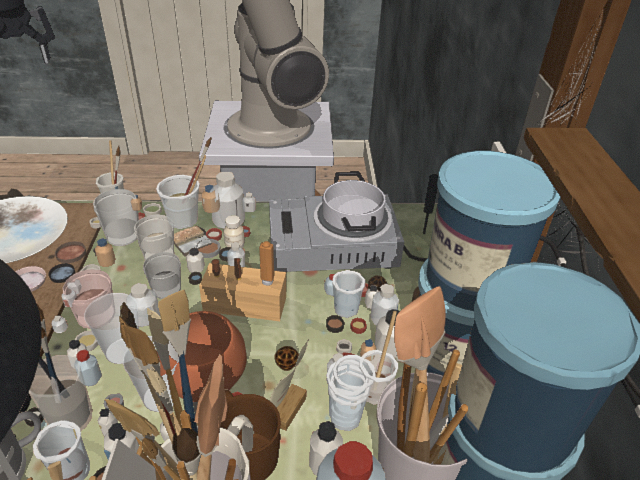

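The hot plate's slot is at about scene (254,249) and side (287,221). The probe is at scene (324,245) and side (267,262), in the block. I'll enlarge both areas.

```bash
python3 - <<'E'
import cv2,numpy as np
a=cv2.imread('pics/scene0.png')[185:325,210:350]; b=cv2.imread('pics/side0.png')[180:325,195:405]
a=cv2.resize(a,None,fx=4,fy=4,interpolation=cv2.INTER_CUBIC)[:, :]; a=a[:560,:560]
cv2.imwrite('pics/sc.png',a); cv2.imwrite('pics/sd.png',cv2.resize(b,None,fx=3.8,fy=3.8,interpolation=cv2.INTER_CUBIC))
E
```

```text
(no output)
```

View pics/sc.png

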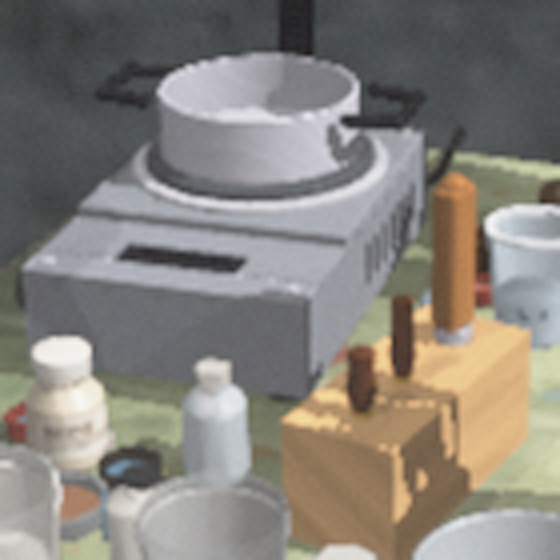

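View pics/sd.png

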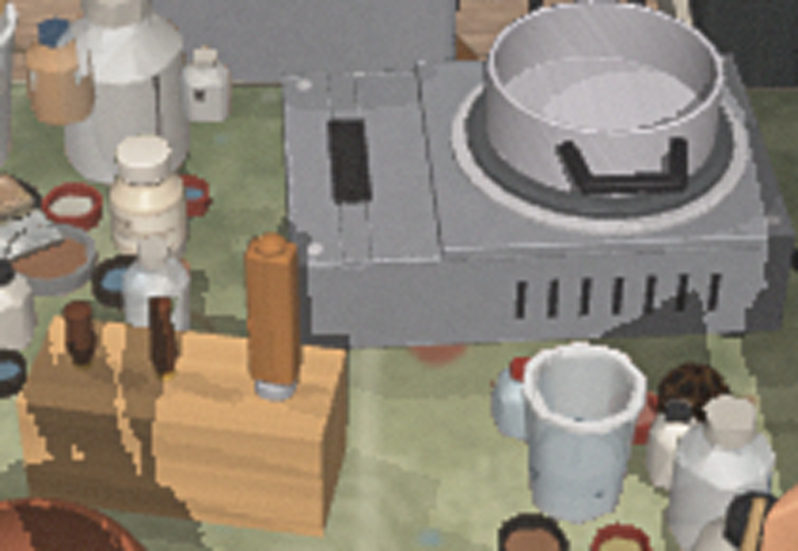

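Slot corners in the side crop are (327,121), (361,118), (372,200) and (337,203). The handle top is at (272,240) in the side crop and (455,177) in the scene crop. The collar is at (276,388) in the side crop and (454,333) in the scene crop. The wax pan lies toward image right in the side view, so plate +x is roughly world +y.

```bash
python3 - <<'E'
from h import *
np.set_printoptions(precision=4,suppress=True)
c,s=arm.camera_params('scene'),arm.camera_params('side')
S=lambda x,y,z:hit(s,195+(x-1.4)/3.8,180+(y-1.4)/3.8,z)
C=lambda x,y,z:hit(c,210+(x-1.5)/4,185+(y-1.5)/4,z)
a=[S(*q,.064) for q in((327,121),(361,118),(372,200),(337,203))]; b=[C(*q,.064) for q in((125,245),(245,258),(237,271),(117,258))]
print('slot side',np.array(a)[:,:2],np.mean(a,0));print('slot scene',np.array(b)[:,:2],np.mean(b,0))
print('deck side',S(285,80,.062),S(308,265,.062),'seam',S(417,65,.062),S(440,257,.062))
print('deck scene',C(25,268,.062),C(310,300,.062))
print('top',S(272,240,.14),C(455,177,.14)); print('collar',S(276,388,.06),C(454,335,.06))
def tri(q,r):
    o1,d1=ray(s,195+(q[0]-1.4)/3.8,180+(q[1]-1.4)/3.8);o2,d2=ray(c,210+(r[0]-1.5)/4,185+(r[1]-1.5)/4)
    d1/=np.linalg.norm(d1);d2/=np.linalg.norm(d2)
    t=np.linalg.lstsq(np.c_[d1,-d2],o2-o1,rcond=None)[0];p,q=o1+t[0]*d1,o2+t[1]*d2;return (p+q)/2,np.linalg.norm(p-q)
print(tri((272,240),(455,177)),tri((276,384),(454,333)))
print('block side',S(348,349,.058),S(322,450,.058),'scene',[C(*q,.058) for q in((283,425),(395,460),(530,345),(425,308))])
E
```

```text
slot side [[0.4595 0.0453]
 [0.4567 0.0619]
 [0.5217 0.068 ]
 [0.5242 0.0517]] [0.4905 0.0567 0.064 ]
slot scene [[0.4594 0.056 ]
 [0.5236 0.0621]
 [0.5261 0.0466]
 [0.463  0.0404]] [0.493  0.0513 0.064 ]
deck side [0.422  0.0231 0.062 ] [0.5669 0.0396 0.062 ] seam [0.4076 0.0897 0.062 ] [0.5605 0.0992 0.062 ]
deck scene [0.4231 0.0181 0.062 ] [0.571  0.0321 0.062 ]
top [0.6449 0.0292 0.14  ] [0.6468 0.0224 0.14  ]
collar [0.6456 0.0288 0.06  ] [0.6466 0.024  0.06  ]
(array([0.6441, 0.0289, 0.138 ]), np.float64(0.002012307934385364)) (array([0.6444, 0.0285, 0.0596]), np.float64(0.002355198714173661))
block side [0.6186 0.0586 0.058 ] [0.6802 0.0491 0.058 ] scene [array([ 0.6033, -0.0776,  0.058 ]), array([ 0.6583, -0.0889,  0.058 ]), array([0.6817, 0.0299, 0.058 ]), array([0.6232, 0.0502, 0.058 ])]
```

```bash
python3 -m handwheel '{"offset":[[1,1,3],[2.6,3.1,3],[2.6,3.1,1],[2.6,3.1,0],[2.6,3.1,0],[2.6,3.1,0],[2.6,3.1,0],[2.6,3.1,0]],"delta_rot":[[0,0,4],[0,0,4],[0,0,4],[0,0,4],[0,0,4],[0,0,4],[0,0,4],[0,0,4]]}' 1 40
python3 -m handwheel '{"offset":[[2.6,3.1,0],[2.6,3.1,0],[2.6,3.1,0],[2.6,3.1,0],[2.6,3.1,0],[2.6,3.1,-1],[2.6,3.1,-3],[2.6,3.1,-3]],"delta_rot":[[0,0,4],[0,0,4],[0,0,4],[0,0,4],[0,0,4],[0,0,3],[0,0,0],[0,0,0]]}'
```

```text
time_s: 0.95
ee_pos: [0.4251, -0.2424, 0.301]
tcp_rot: [[0.523, 0.852, -0.0], [0.852, -0.523, 0.0], [0.0, -0.0, -1.0]]
force: [-0.0, -0.6, -0.5]
grip_width: 1.002
grasp_force: 0.0
time_s: 1.75
ee_pos: [0.633, 0.005, 0.2309]
tcp_rot: [[0.151, 0.988, 0.001], [0.988, -0.151, -0.0], [-0.0, 0.001, -1.0]]
force: [0.2, -0.9, -0.0]
grip_width: 0.999
grasp_force: 0.0
```

```bash
python3 - <<'E'
from h import *
p,im=shot('wrist','w1');p['fish']=1
print(p['origin'])
for X in([.646,.026,.14],[.646,.026,.06],[.492,.054,.064]):print(proj(p,X))
print(proj(p,arm.get_state()['ee_pos']))
E
```

```text
[0.64357211 0.06947655 0.37382522]
(np.float64(331.0015694696632), np.float64(203.01710418379378))
(np.float64(327.52109458572335), np.float64(186.17890100356956))
(np.float64(152.4098321732472), np.float64(185.05636561579192))
(np.float64(314.2109618441889), np.float64(277.43411062247816))
```

View pics/w1.png

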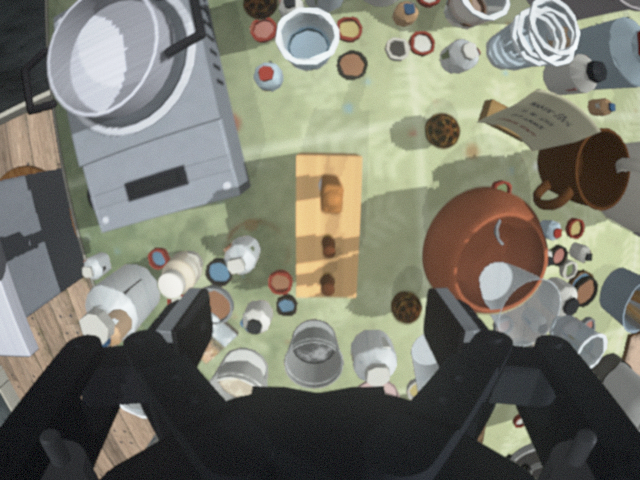

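The wrist view shows the probe handle at (331,195), as predicted, and the slot centre at about (157,183). I'll enlarge both to check the yaw and centres.

```bash
python3 - <<'E'
import cv2,numpy as np
a=cv2.imread('pics/w1.png')
r=lambda q:cv2.resize(q,(400,500),interpolation=cv2.INTER_CUBIC)
cv2.imwrite('pics/w1c.png',np.hstack([r(a[145:245,290:370]),r(a[135:235,115:195])]))
E
```

```text
(no output)
```

View pics/w1c.png

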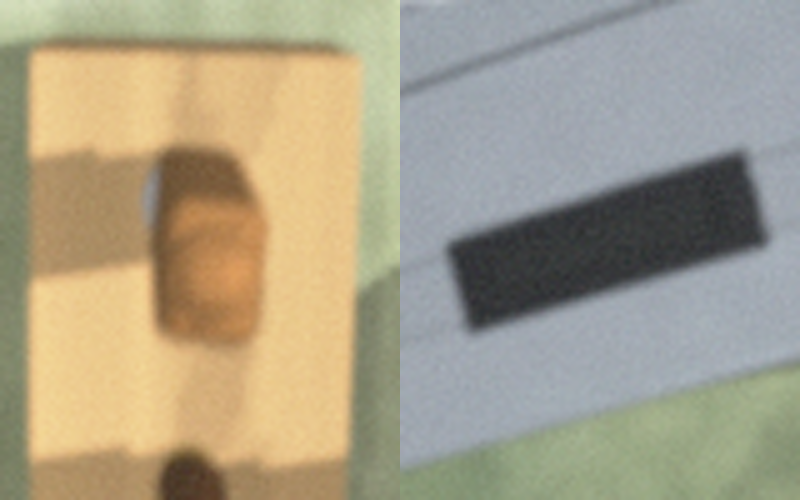

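```bash
python3 - <<'E'
from h import *
np.set_printoptions(precision=4,suppress=True)
p=arm.camera_params('wrist');p['fish']=1
print('probe',hit(p,332,199,.138), 'block',[hit(p,290+x/5,145+y/5,.058) for x,y in((28,50),(360,55))])
q=np.array([hit(p,115+x/5,135+y/5,.064) for x,y in((50,243),(343,152),(367,240),(70,330))]);print(q,q.mean(0))
d=(q[1]+q[2]-q[0]-q[3]);print(np.degrees(np.arctan2(d[1],d[0])))
s=arm.get_state();print(s['ee_pos'],s['tcp_rot'])
E
```

```text
probe [0.6464 0.035  0.138 ] block [array([0.6224, 0.0624, 0.058 ]), array([0.6767, 0.0537, 0.058 ])]
[[0.4658 0.0663 0.064 ]
 [0.5269 0.0708 0.064 ]
 [0.5282 0.0552 0.064 ]
 [0.4661 0.05   0.064 ]] [0.4968 0.0606 0.064 ]
4.461812836311876
[0.6333 0.0102 0.2235] [[ 0.1483  0.9889 -0.0074]
 [ 0.9889 -0.1482  0.0039]
 [ 0.0028 -0.0079 -1.    ]]
```

```bash
python3 -m handwheel '{"offset":[[0.6,1.2,-0.5],[0.7,1.3,-0.5],[0,0,0],[0,0,0],[0,0,0],[0,0,0],[0,0,0],[0,0,0]],"delta_rot":[[0,0,0],[0,0,0],[0,0,0],[0,0,0],[0,0,0],[0,0,0],[0,0,0],[0,0,0]]}'
cat > w.py <<'E'
from h import *
import sys
np.set_printoptions(precision=4,suppress=True)
n=sys.argv[1]
s=arm.get_state();p,im=shot('wrist',n);p['fish']=1;print(s['ee_pos'],s['tcp_rot'],p['origin'])
a=cv2.cvtColor(im,cv2.COLOR_RGB2BGR)
r=lambda q:cv2.resize(q,(400,500),interpolation=cv2.INTER_CUBIC)
P=[]
for X in([.646,.028,.14],[.4945,.056,.064]):
    u,v=proj(p,X);u=min(max(int(u)-40,0),560);v=min(max(int(v)-50,0),380);P.append((u,v));print(u,v)
cv2.imwrite(f'pics/{n}c.png',np.hstack([r(a[v:v+100,u:u+80]) for u,v in P]))
import pickle;pickle.dump((p,P),open('w.pkl','wb'))
E
python3 w.py w2
```

```text
time_s: 2.6
ee_pos: [0.6449, 0.0282, 0.2219]
tcp_rot: [[0.152, 0.988, 0.0], [0.988, -0.152, -0.0], [0.0, 0.0, -1.0]]
force: [0.1, -0.4, -0.1]
grip_width: 1.001
grasp_force: 0.0
[0.6449 0.0282 0.2219] [[ 0.1521  0.9884  0.0005]
 [ 0.9884 -0.1521 -0.0001]
 [ 0.      0.0005 -1.    ]] [0.6556 0.0926 0.3648]
277 191
104 161
```

View pics/w2c.png

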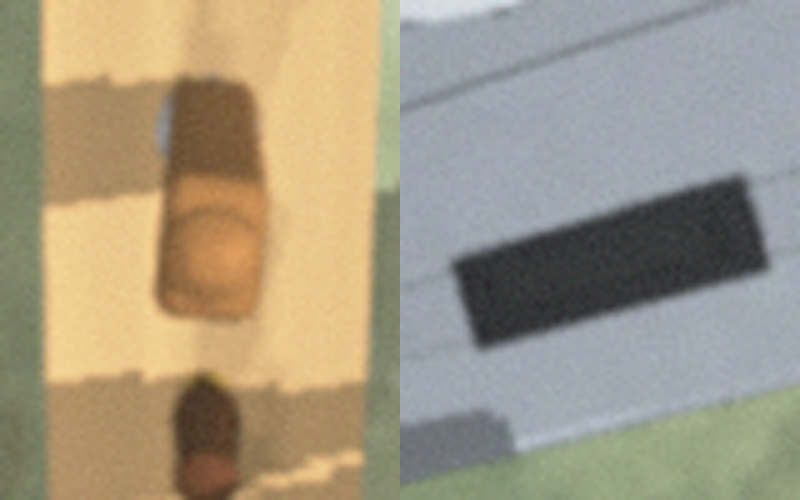

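```bash
python3 - <<'E'
from h import *
import pickle
np.set_printoptions(precision=4,suppress=True)
p,P=pickle.load(open('w.pkl','rb'))
f=lambda i,x,y,z:hit(p,P[i][0]+(x-2)/5,P[i][1]+(y-2)/5,z)
print('probe',f(0,212,247,.137),f(0,210,250,.14))
q=np.array([f(1,*c,.064) for c in((53,260),(343,175),(368,267),(80,348))]);print(q,q.mean(0))
d=(q[1]+q[2]-q[0]-q[3]);print(np.degrees(np.arctan2(d[1],d[0])))
E
```

```text
probe [0.6468 0.0278 0.137 ] [0.6466 0.0283 0.14  ]
[[0.462  0.0608 0.064 ]
 [0.5249 0.0652 0.064 ]
 [0.5258 0.0486 0.064 ]
 [0.4632 0.0437 0.064 ]] [0.494  0.0546 0.064 ]
4.241220686128313
```

```bash
python3 -m handwheel '{"offset":[[0.1,0,-2],[0.1,0,-2.5],[0,0,-2.5],[0,0,-2.5],[0,0,-2],[0,0,-1.5],[0,0,0],[0,0,0]],"delta_rot":[[0,0,0],[0,0,0],[0,0,0],[0,0,0],[0,0,0],[0,0,0],[0,0,0],[0,0,0]]}'
python3 -m handwheel '{"offset":[[0,0,0],[0,0,0],[0,0,0],[0,0,0],[0,0,0],[0,0,0],[0,0,0],[0,0,0]],"delta_rot":[[0,0,0],[0,0,0],[0,0,0],[0,0,0],[0,0,0],[0,0,0],[0,0,0],[0,0,0]]}' -1 50
```

```text
time_s: 3.45
ee_pos: [0.6472, 0.0285, 0.0919]
tcp_rot: [[0.152, 0.988, 0.0], [0.988, -0.152, -0.0], [-0.0, 0.0, -1.0]]
force: [-0.3, -0.2, 0.7]
grip_width: 1.001
grasp_force: 0.0
time_s: 4.25
ee_pos: [0.647, 0.0286, 0.0918]
tcp_rot: [[0.151, 0.988, 0.0], [0.988, -0.151, -0.0], [0.0, 0.0, -1.0]]
force: [-1.0, 0.4, 1.4]
grip_width: 0.156
grasp_force: 52.7
```

```bash
python3 -m handwheel '{"offset":[[0,0,1],[0,0,2],[0,0,2],[0,0,2],[0,0,1.3],[0,0,0],[0,0,0],[0,0,0]],"delta_rot":[[0,0,0],[0,0,0],[0,0,0],[0,0,0],[0,0,0],[0,0,0],[0,0,0],[0,0,0]]}'
python3 -m handwheel '{"offset":[[-1.35,0.25,0],[-3,0.5,0],[-3,0.5,0],[-3,0.5,0],[-3,0.5,0],[-2,0.5,0],[0,0,0],[0,0,0]],"delta_rot":[[0,0,0],[0,0,0],[0,0,0],[0,0,0],[0,0,0],[0,0,0],[0,0,0],[0,0,0]]}'
python3 - <<'E'
from h import *
s=arm.get_state();p,im=shot('wrist','w3');p['fish']=1
t=np.array(s['ee_pos'])+[0,0,-.0888];u,v=proj(p,t);print(s['ee_pos'],s['force'],u,v)
u,v=int(u)-50,int(v)-50
a=cv2.imread('pics/w3.png')[v:v+100,u:u+100];cv2.imwrite('pics/w3c.png',cv2.resize(a,(600,600),interpolation=cv2.INTER_CUBIC));print(u,v)
E
```

```text
time_s: 5.05
ee_pos: [0.6463, 0.0286, 0.1732]
tcp_rot: [[0.152, 0.988, -0.002], [0.988, -0.152, 0.0], [-0.0, -0.002, -1.0]]
force: [0.5, -0.3, -1.2]
grip_width: 0.158
grasp_force: 52.3
time_s: 5.85
ee_pos: [0.4937, 0.0561, 0.1744]
tcp_rot: [[0.151, 0.988, 0.0], [0.988, -0.151, -0.0], [-0.0, 0.0, -1.0]]
force: [0.2, -0.2, -1.0]
grip_width: 0.16
grasp_force: 52.2
[0.49371468 0.05611248 0.17437308] [ 0.19864721 -0.20389618 -1.04335347] 316.1194785697836 238.0611774961872
266 188
```

View pics/w3c.png

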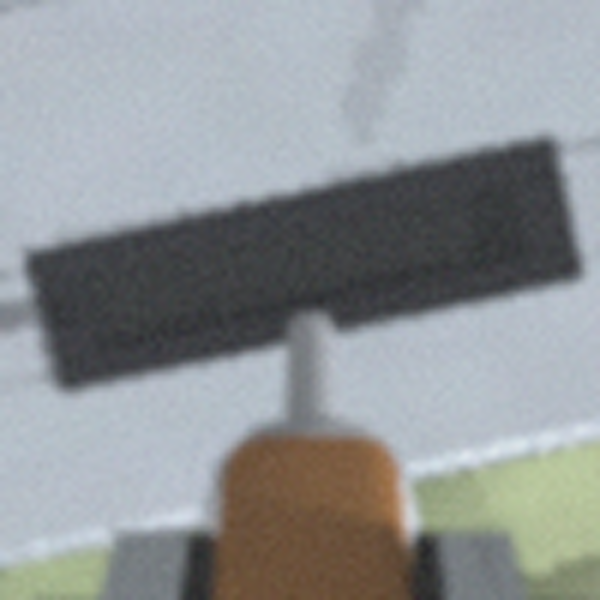

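```bash
python3 - <<'E'
from h import *
np.set_printoptions(precision=4,suppress=True)
p=arm.camera_params('wrist');p['fish']=1
f=lambda x,y,z:hit(p,266+(x-2.5)/6,188+(y-2.5)/6,z)
print('tip',f(311,317,.086),f(311,312,.086))
q=np.array([f(*c,.064) for c in((28,255),(553,138),(580,270),(62,387))]);print(q,q.mean(0))
d=(q[1]+q[2]-q[0]-q[3]);print(np.degrees(np.arctan2(d[1],d[0])))
print(arm.get_state()['ee_pos'])
E
```

```text
tip [0.4949 0.0544 0.086 ] [0.4949 0.0549 0.086 ]
[[0.4621 0.0607 0.064 ]
 [0.525  0.0653 0.064 ]
 [0.5262 0.049  0.064 ]
 [0.4631 0.044  0.064 ]] [0.4941 0.0547 0.064 ]
4.370481657675111
[0.4942 0.056  0.1743]
```

The tip is centred over the slot to within about 1 mm. I'll go to its −x end and down to just above the face.

```bash
python3 -m handwheel '{"offset":[[-1,-0.08,0],[-1.1,-0.08,0],[0,0,-1],[0,0,-1],[0,0,-1],[0,0,-0.5],[0,0,0],[0,0,0]],"delta_rot":[[0,0,0],[0,0,0],[0,0,0],[0,0,0],[0,0,0],[0,0,0],[0,0,0],[0,0,0]]}'
python3 -m handwheel '{"offset":[[0,0,-0.1],[0,0,-0.1],[0,0,-0.1],[0,0,-0.1],[0,0,0],[0,0,0],[0,0,0],[0,0,0]],"delta_rot":[[0,0,0],[0,0,0],[0,0,0],[0,0,0],[0,0,0],[0,0,0],[0,0,0],[0,0,0]]}'
```

```text
time_s: 6.7
ee_pos: [0.4727, 0.0545, 0.1394]
tcp_rot: [[0.151, 0.988, -0.0], [0.988, -0.151, 0.0], [-0.0, -0.0, -1.0]]
force: [-0.3, -0.6, -0.5]
grip_width: 0.158
grasp_force: 52.3
time_s: 7.5
ee_pos: [0.4725, 0.0545, 0.1356]
tcp_rot: [[0.151, 0.988, 0.0], [0.988, -0.151, -0.0], [0.0, 0.0, -1.0]]
force: [-0.2, -0.6, -1.8]
grip_width: 0.156
grasp_force: 52.3
```

```bash
python3 -m handwheel '{"offset":[[0,0,-0.05],[0,0,0],[0,0,0],[0,0,0],[0,0,0],[0,0,0],[0,0,0],[0,0,0]],"delta_rot":[[0,0,0],[0,0,0],[0,0,0],[0,0,0],[0,0,0],[0,0,0],[0,0,0],[0,0,0]]}'
python3 -m handwheel '{"offset":[[0,0,-0.05],[0,0,0],[0,0,0],[0,0,0],[0,0,0],[0,0,0],[0,0,0],[0,0,0]],"delta_rot":[[0,0,0],[0,0,0],[0,0,0],[0,0,0],[0,0,0],[0,0,0],[0,0,0],[0,0,0]]}'
```

```text
time_s: 8.3
ee_pos: [0.4724, 0.0545, 0.135]
tcp_rot: [[0.152, 0.988, 0.0], [0.988, -0.152, -0.0], [-0.0, 0.0, -1.0]]
force: [0.0, 0.7, -1.3]
grip_width: 0.154
grasp_force: 52.3
time_s: 9.1
ee_pos: [0.4725, 0.0545, 0.1345]
tcp_rot: [[0.151, 0.988, 0.0], [0.988, -0.151, -0.0], [-0.0, 0.0, -1.0]]
force: [-0.5, 0.3, -1.3]
grip_width: 0.156
grasp_force: 52.3
```

```bash
python3 -m handwheel '{"offset":[[0,0,-0.05],[0,0,0],[0,0,0],[0,0,0],[0,0,-0.05],[0,0,0],[0,0,0],[0,0,0]],"delta_rot":[[0,0,0],[0,0,0],[0,0,0],[0,0,0],[0,0,0],[0,0,0],[0,0,0],[0,0,0]]}'
python3 -m handwheel '{"offset":[[0,0,-0.05],[0,0,0],[0,0,0],[0,0,0],[0,0,0],[0,0,0],[0,0,0],[0,0,0]],"delta_rot":[[0,0,0],[0,0,0],[0,0,0],[0,0,0],[0,0,0],[0,0,0],[0,0,0],[0,0,0]]}'
```

```text
time_s: 9.9
ee_pos: [0.4725, 0.0545, 0.1335]
tcp_rot: [[0.151, 0.988, 0.0], [0.988, -0.151, -0.0], [-0.0, 0.0, -1.0]]
force: [-0.5, 0.4, -1.1]
grip_width: 0.161
grasp_force: 52.3
time_s: 10.7
ee_pos: [0.4725, 0.0545, 0.133]
tcp_rot: [[0.152, 0.988, 0.0], [0.988, -0.152, -0.0], [-0.0, 0.0, -1.0]]
force: [0.8, -0.6, -0.8]
grip_width: 0.156
grasp_force: 52.3
```

```bash
python3 -m handwheel '{"offset":[[0,0,-0.05],[0,0,0],[0,0,-0.05],[0,0,0],[0,0,-0.05],[0,0,0],[0,0,0],[0,0,0]],"delta_rot":[[0,0,0],[0,0,0],[0,0,0],[0,0,0],[0,0,0],[0,0,0],[0,0,0],[0,0,0]]}'
python3 -m handwheel '{"offset":[[0,0,-0.05],[0,0,0],[0,0,-0.05],[0,0,0],[0,0,0],[0,0,0],[0,0,0],[0,0,0]],"delta_rot":[[0,0,0],[0,0,0],[0,0,0],[0,0,0],[0,0,0],[0,0,0],[0,0,0],[0,0,0]]}'
```

```text
time_s: 11.5
ee_pos: [0.4725, 0.0545, 0.1315]
tcp_rot: [[0.151, 0.988, 0.0], [0.988, -0.151, -0.0], [-0.0, 0.0, -1.0]]
force: [-0.4, -0.6, -1.1]
grip_width: 0.163
grasp_force: 52.3
time_s: 12.3
ee_pos: [0.4725, 0.0545, 0.1306]
tcp_rot: [[0.151, 0.988, 0.0], [0.988, -0.151, -0.0], [0.0, 0.0, -1.0]]
force: [0.1, -1.0, -1.0]
grip_width: 0.154
grasp_force: 52.3
```

```bash
python3 -m handwheel '{"offset":[[0,0,-0.05],[0,0,0],[0,0,-0.05],[0,0,0],[0,0,-0.05],[0,0,0],[0,0,0],[0,0,0]],"delta_rot":[[0,0,0],[0,0,0],[0,0,0],[0,0,0],[0,0,0],[0,0,0],[0,0,0],[0,0,0]]}'
python3 -m handwheel '{"offset":[[0,0,-0.05],[0,0,0],[0,0,-0.05],[0,0,0],[0,0,0],[0,0,0],[0,0,0],[0,0,0]],"delta_rot":[[0,0,0],[0,0,0],[0,0,0],[0,0,0],[0,0,0],[0,0,0],[0,0,0],[0,0,0]]}'
```

```text
time_s: 13.1
ee_pos: [0.4725, 0.0545, 0.129]
tcp_rot: [[0.151, 0.988, 0.0], [0.988, -0.151, -0.0], [-0.0, 0.0, -1.0]]
force: [0.5, 1.2, -0.5]
grip_width: 0.153
grasp_force: 52.3
time_s: 13.9
ee_pos: [0.4725, 0.0545, 0.1281]
tcp_rot: [[0.152, 0.988, 0.0], [0.988, -0.152, -0.0], [0.0, 0.0, -1.0]]
force: [-0.9, 0.2, 3.1]
grip_width: 0.155
grasp_force: 52.8
```

Contact is at tip z of about 39.5 mm, which matches the button 7 mm below the face, so the tip went straight into the hole. I'll press on gently.

```bash
python3 -m handwheel '{"offset":[[0,0,-0.05],[0,0,0],[0,0,-0.05],[0,0,0],[0,0,-0.05],[0,0,0],[0,0,0],[0,0,0]],"delta_rot":[[0,0,0],[0,0,0],[0,0,0],[0,0,0],[0,0,0],[0,0,0],[0,0,0],[0,0,0]]}'
```

```text
time_s: 14.7
ee_pos: [0.4725, 0.0545, 0.1265]
tcp_rot: [[0.152, 0.988, 0.0], [0.988, -0.152, -0.0], [0.0, 0.0, -1.0]]
force: [0.4, 0.5, 3.6]
grip_width: 0.156
grasp_force: 53.0
```

```bash
python3 -m handwheel '{"offset":[[0,0,-0.05],[0,0,0],[0,0,-0.05],[0,0,0],[0,0,-0.05],[0,0,0],[0,0,0],[0,0,0]],"delta_rot":[[0,0,0],[0,0,0],[0,0,0],[0,0,0],[0,0,0],[0,0,0],[0,0,0],[0,0,0]]}'
```

```text
time_s: 15.5
ee_pos: [0.4725, 0.0545, 0.125]
tcp_rot: [[0.151, 0.988, 0.0], [0.988, -0.151, -0.0], [0.0, 0.0, -1.0]]
force: [0.4, -0.5, 3.1]
grip_width: 0.158
grasp_force: 53.0
```

```bash
python3 -m handwheel '{"offset":[[0,0,-0.05],[0,0,0],[0,0,-0.05],[0,0,0],[0,0,-0.05],[0,0,0],[0,0,0],[0,0,0]],"delta_rot":[[0,0,0],[0,0,0],[0,0,0],[0,0,0],[0,0,0],[0,0,0],[0,0,0],[0,0,0]]}'
```

```text
time_s: 16.3
ee_pos: [0.4724, 0.0545, 0.1235]
tcp_rot: [[0.151, 0.988, 0.0], [0.988, -0.151, -0.0], [-0.0, 0.0, -1.0]]
force: [0.8, -0.1, 3.7]
grip_width: 0.153
grasp_force: 53.0
```

```bash
python3 -m handwheel '{"offset":[[0,0,-0.04],[0,0,0],[0,0,0],[0,0,0],[0,0,0],[0,0,0],[0,0,0],[0,0,0]],"delta_rot":[[0,0,0],[0,0,0],[0,0,0],[0,0,0],[0,0,0],[0,0,0],[0,0,0],[0,0,0]]}'
```

```text
time_s: 17.1
ee_pos: [0.4725, 0.0545, 0.1232]
tcp_rot: [[0.152, 0.988, 0.0], [0.988, -0.152, -0.0], [-0.0, 0.0, -1.0]]
force: [0.2, -0.1, 3.3]
grip_width: 0.155
grasp_force: 53.0
```

```bash
python3 -m handwheel '{"offset":[[0,0,-0.03],[0,0,0],[0,0,0],[0,0,0],[0,0,0],[0,0,0],[0,0,0],[0,0,0]],"delta_rot":[[0,0,0],[0,0,0],[0,0,0],[0,0,0],[0,0,0],[0,0,0],[0,0,0],[0,0,0]]}'
```

```text
time_s: 17.9
ee_pos: [0.4725, 0.0545, 0.1229]
tcp_rot: [[0.152, 0.988, 0.0], [0.988, -0.152, -0.0], [0.0, 0.0, -1.0]]
force: [1.2, 0.1, 3.8]
grip_width: 0.153
grasp_force: 53.0
```

```bash
python3 -m handwheel '{"offset":[[0,0,-0.03],[0,0,0],[0,0,0],[0,0,0],[0,0,0],[0,0,0],[0,0,0],[0,0,0]],"delta_rot":[[0,0,0],[0,0,0],[0,0,0],[0,0,0],[0,0,0],[0,0,0],[0,0,0],[0,0,0]]}'
```

```text
time_s: 18.7
ee_pos: [0.4725, 0.0545, 0.1225]
tcp_rot: [[0.152, 0.988, 0.0], [0.988, -0.152, -0.0], [-0.0, 0.0, -1.0]]
force: [-0.9, -0.0, 5.0]
grip_width: 0.155
grasp_force: 53.0
```

```bash
python3 -m handwheel '{"offset":[[0,0,-0.03],[0,0,0],[0,0,0],[0,0,0],[0,0,0],[0,0,0],[0,0,0],[0,0,0]],"delta_rot":[[0,0,0],[0,0,0],[0,0,0],[0,0,0],[0,0,0],[0,0,0],[0,0,0],[0,0,0]]}'
```

```text
time_s: 19.5
ee_pos: [0.4724, 0.0545, 0.1222]
tcp_rot: [[0.151, 0.988, -0.0], [0.988, -0.151, -0.0], [-0.0, -0.0, -1.0]]
force: [-0.3, -0.1, 3.4]
grip_width: 0.157
grasp_force: 53.0
```

```bash
python3 -m handwheel '{"offset":[[0,0,-0.03],[0,0,0],[0,0,0],[0,0,0],[0,0,0],[0,0,0],[0,0,0],[0,0,0]],"delta_rot":[[0,0,0],[0,0,0],[0,0,0],[0,0,0],[0,0,0],[0,0,0],[0,0,0],[0,0,0]]}'
```

```text
time_s: 20.3
ee_pos: [0.4725, 0.0545, 0.122]
tcp_rot: [[0.151, 0.988, 0.0], [0.988, -0.151, -0.0], [-0.0, 0.0, -1.0]]
force: [-0.5, 0.3, 4.5]
grip_width: 0.159
grasp_force: 53.1
```

```bash
python3 -m handwheel '{"offset":[[0,0,-0.03],[0,0,0],[0,0,0],[0,0,0],[0,0,0],[0,0,0],[0,0,0],[0,0,0]],"delta_rot":[[0,0,0],[0,0,0],[0,0,0],[0,0,0],[0,0,0],[0,0,0],[0,0,0],[0,0,0]]}'
```

```text
time_s: 21.1
ee_pos: [0.4725, 0.0545, 0.1219]
tcp_rot: [[0.151, 0.988, 0.0], [0.988, -0.151, -0.0], [0.0, 0.0, -1.0]]
force: [-0.5, -0.2, 6.6]
grip_width: 0.16
grasp_force: 53.5
```

```bash
python3 -m handwheel '{"offset":[[0,0,-0.03],[0,0,0],[0,0,0],[0,0,0],[0,0,0],[0,0,0],[0,0,0],[0,0,0]],"delta_rot":[[0,0,0],[0,0,0],[0,0,0],[0,0,0],[0,0,0],[0,0,0],[0,0,0],[0,0,0]]}'
```

```text
time_s: 21.9
ee_pos: [0.4726, 0.0545, 0.1217]
tcp_rot: [[0.151, 0.988, 0.001], [0.988, -0.151, -0.0], [0.0, 0.001, -1.0]]
force: [-1.1, -0.1, 8.4]
grip_width: 0.161
grasp_force: 53.7
```

```bash
python3 -m handwheel '{"offset":[[0,0,0.5],[0,0,1],[0,0,1],[0,0,1],[0,0,1],[0,0,1],[0,0,0],[0,0,0]],"delta_rot":[[0,0,0],[0,0,0],[0,0,0],[0,0,0],[0,0,0],[0,0,0],[0,0,0],[0,0,0]]}'
python3 -m handwheel '{"offset":[[1.5,-0.2,0],[3,-0.4,0],[3,-0.5,0],[3,-0.5,0],[3,-0.5,0],[2.5,-0.3,0],[1.45,-0.2,0],[0,0,0]],"delta_rot":[[0,0,0],[0,0,0],[0,0,0],[0,0,0],[0,0,0],[0,0,0],[0,0,0],[0,0,0]]}'
python3 -m handwheel '{"offset":[[0,0,0],[0,0,0],[0,0,0],[0,0,0],[0,0,0],[0,0,0],[0,0,0],[0,0,0]],"delta_rot":[[0,0,0],[0,0,0],[0,0,0],[0,0,0],[0,0,0],[0,0,0],[0,0,0],[0,0,0]]}'
```

```text
time_s: 22.7
ee_pos: [0.4724, 0.0545, 0.1765]
tcp_rot: [[0.151, 0.988, 0.0], [0.988, -0.151, 0.0], [0.0, 0.0, -1.0]]
force: [-0.3, -0.1, -0.2]
grip_width: 0.157
grasp_force: 52.3
time_s: 23.5
ee_pos: [0.6478, 0.0281, 0.1747]
tcp_rot: [[0.152, 0.988, -0.001], [0.988, -0.152, -0.0], [-0.0, -0.001, -1.0]]
force: [-0.3, 1.0, -1.1]
grip_width: 0.153
grasp_force: 52.4
time_s: 24.3
ee_pos: [0.6469, 0.0285, 0.1764]
tcp_rot: [[0.151, 0.988, 0.0], [0.988, -0.151, -0.0], [0.0, 0.0, -1.0]]
force: [-0.6, 1.0, -0.4]
grip_width: 0.158
grasp_force: 52.4
```

```bash
python3 -m handwheel '{"offset":[[0,0,-1],[0,0,-1],[0,0,-0.5],[0,0,-0.4],[0,0,-0.4],[0,0,-0.4],[0,0,0],[0,0,0]],"delta_rot":[[0,0,0],[0,0,0],[0,0,0],[0,0,0],[0,0,0],[0,0,0],[0,0,0],[0,0,0]]}'
```

```text
time_s: 25.1
ee_pos: [0.647, 0.0285, 0.1394]
tcp_rot: [[0.151, 0.988, 0.0], [0.988, -0.151, -0.0], [0.0, 0.0, -1.0]]
force: [-0.1, 0.7, -1.5]
grip_width: 0.154
grasp_force: 52.4
```

It entered the bore without contact, so I'll lower it the rest of the way.

```bash
python3 -m handwheel '{"offset":[[0,0,-0.5],[0,0,-1],[0,0,-1],[0,0,-1],[0,0,-0.5],[0,0,-0.5],[0,0,0],[0,0,0]],"delta_rot":[[0,0,0],[0,0,0],[0,0,0],[0,0,0],[0,0,0],[0,0,0],[0,0,0],[0,0,0]]}'
python3 -m handwheel '{"offset":[[0,0,-0.1],[0,0,0],[0,0,-0.05],[0,0,0],[0,0,-0.05],[0,0,0],[0,0,0],[0,0,0]],"delta_rot":[[0,0,0],[0,0,0],[0,0,0],[0,0,0],[0,0,0],[0,0,0],[0,0,0],[0,0,0]]}'
```

```text
time_s: 25.9
ee_pos: [0.6471, 0.0285, 0.0945]
tcp_rot: [[0.152, 0.988, 0.0], [0.988, -0.152, -0.0], [0.0, 0.0, -1.0]]
force: [0.0, 0.1, -0.9]
grip_width: 0.157
grasp_force: 52.4
time_s: 26.7
ee_pos: [0.647, 0.0285, 0.0924]
tcp_rot: [[0.151, 0.988, 0.0], [0.988, -0.151, -0.0], [-0.0, 0.0, -1.0]]
force: [0.2, 0.9, -0.6]
grip_width: 0.16
grasp_force: 52.4
```

```bash
python3 -m handwheel '{"offset":[[0,0,-0.04],[0,0,0],[0,0,-0.03],[0,0,0],[0,0,0],[0,0,0],[0,0,0],[0,0,0]],"delta_rot":[[0,0,0],[0,0,0],[0,0,0],[0,0,0],[0,0,0],[0,0,0],[0,0,0],[0,0,0]]}'
```

```text
time_s: 27.5
ee_pos: [0.647, 0.0285, 0.0918]
tcp_rot: [[0.151, 0.988, 0.0], [0.988, -0.151, -0.0], [-0.0, 0.0, -1.0]]
force: [-1.2, -0.2, 1.3]
grip_width: 0.156
grasp_force: 52.6
```

```bash
python3 -m handwheel '{"offset":[[0,0,0],[0,0,0],[0,0,0],[0,0,0],[0,0,0],[0,0,0],[0,0,0],[0,0,0]],"delta_rot":[[0,0,0],[0,0,0],[0,0,0],[0,0,0],[0,0,0],[0,0,0],[0,0,0],[0,0,0]]}' 1
python3 -m handwheel '{"offset":[[0,0,1],[0,0,2],[0,0,2],[0,0,3],[0,0,3],[0,0,2],[0,0,0],[0,0,0]],"delta_rot":[[0,0,0],[0,0,0],[0,0,0],[0,0,0],[0,0,0],[0,0,0],[0,0,0],[0,0,0]]}'
python3 w.py w4; python3 - <<'E'
from h import *
_,a=shot('side','s4');_,b=shot('scene','c4')
r=lambda q:cv2.resize(q,(400,400))
cv2.imwrite('pics/end.png',cv2.cvtColor(np.hstack([r(a[200:330,190:320]),r(b[220:330,260:370])]),cv2.COLOR_RGB2BGR))
E
```

```text
time_s: 28.3
ee_pos: [0.647, 0.0285, 0.0917]
tcp_rot: [[0.151, 0.988, 0.0], [0.988, -0.151, -0.0], [-0.0, 0.0, -1.0]]
force: [-0.1, -0.4, 0.4]
grip_width: 1.005
grasp_force: 0.0
time_s: 29.1
ee_pos: [0.6469, 0.0285, 0.222]
tcp_rot: [[0.151, 0.988, 0.001], [0.988, -0.151, -0.0], [0.0, 0.001, -1.0]]
force: [-0.7, -0.1, -0.1]
grip_width: 1.003
grasp_force: 0.0
[0.6469 0.0285 0.222 ] [[ 0.1514  0.9885  0.0008]
 [ 0.9885 -0.1514 -0.0001]
 [ 0.      0.0008 -1.    ]] [0.6575 0.0929 0.3648]
274 192
102 162
```

View pics/end.png

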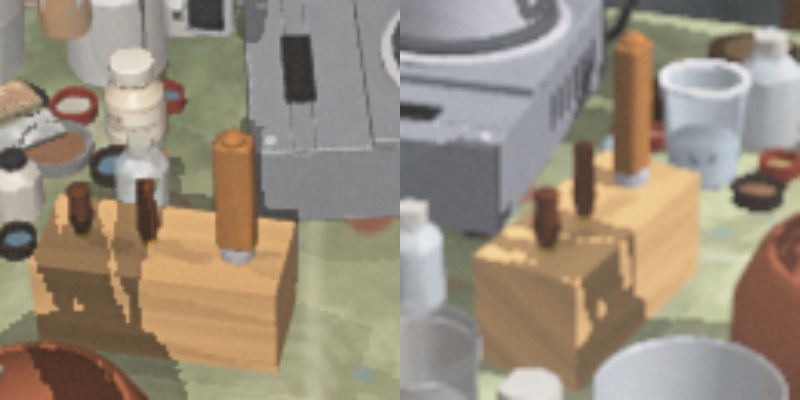

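The probe stands upright in its bore at (235,200) left and (632,110) right, with its collar on the block and the neighbouring tools undisturbed. I'll hand the job in.

```bash
python3 -c "
from station import arm
print(arm.finish_job())"
```

```text
the job is handed in; nothing more can be done
None
```

The job is handed in: the reset button was pressed to its stop with under 10 N on it, judged by feel (about 6 mm of travel, then the force rose), and the probe stands upright in its own bore again, with no sign in the pictures that anything else moved; the tip went straight into the hole at the slot's −x end, so no feeling along the face was needed.

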